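# Clear a tin that jams the can chute and lay it back in the queue

## Task

In the sloping can chute one tin has gone in end-on and is stuck, holding back the two tins behind it. Lift it up out of the chute so that those two roll down to the front stop, then set it down gently in the chute behind them, crosswise like they are, so that it rolls up to them and all three lie in one queue. Leave the other things on the worktop where they are.

Things in the scene. Friction and masses are not known exactly. Their poses are not given: they have to be found in the camera images.
- chute: Fixed white sheet-metal can chute on wire legs: straight lane, inside 320 mm long, 78 mm wide, open above, sloping 8 degrees. Origin: middle of the lane's floor surface, 50 mm above the worktop. x runs uphill along the floor, y across the lane, z square to the floor. A free tin lying crosswise (axis along y) rolls down by itself; one lying along the lane is held by friction.
- front_stop (a point): Foot of the front stop at the lane's low end, on its inner face and the floor, at chute (-160, 0, 0) mm; axes as the chute's. The stop is 35 mm high. Three tins queued at it have their axes about 29, 86 and 144 mm uphill of this point and 29 mm off the floor.
- rear_lip (a point): Foot of the 12 mm high lip at the lane's high end, inner face, at chute (160, 0, 0) mm; axes as the chute's. The side walls all along the lane, from y = +-39 to +-43.5 mm, rise with their wire edge to 15 mm above the floor: fingers that reach over them must stay higher.
- stuck_tin: The stuck tin, the lowest of the three in the chute: lies with its axis along the lane, z uphill, and stays (creeps a few mm at most); its bottom end starts at chute x = -110 to -60 mm, y = 0, z = 29 mm. Cylinder of 57 mm diameter, 72 mm long, about 0.2 kg. Origin: centre of its bottom end; z along its axis, so its middle is at z = 36 mm; the turn about z means nothing.
- first_tin: The tin that leans on the stuck tin's upper end, lying crosswise. Cylinder of 57 mm diameter, 72 mm long, about 0.2 kg. Origin: centre of its bottom end; z along its axis, so its middle is at z = 36 mm; the turn about z means nothing.
- second_tin: The tin behind the first tin, lying crosswise and touching it; highest in the chute. Cylinder of 57 mm diameter, 72 mm long, about 0.2 kg. Origin: centre of its bottom end; z along its axis, so its middle is at z = 36 mm; the turn about z means nothing.
- spare_tin: Bystander: a tin of the same size standing upright on the worktop outside the chute. Origin: centre of its underside.
- salt: Bystander: glass salt shaker, 44 mm wide, 90 mm high, standing on the worktop. Origin: centre of its underside.
- lemon_1: Bystander: lemon, 78 x 55 x 56 mm, on the worktop. Origin at its underside as it first lies.
- bar: Bystander: flat wrapped snack bar, 48 x 106 x 18 mm, lying on the worktop. Origin: centre of its underside.

How it is judged:
By the outcome, as a careful person would: the job done as asked, in the order asked, and still so for the second after the job is handed in, with the robot touching nothing.
It also fails if it takes over 45 s, if anything falls off the work surface, if the arm or the gripper's body presses on something with over 40 N, if the wrist force passes 120 N, or if a joint passes its speed limit or range.

## Robot

A 6-joint arm with a two-finger parallel gripper is mounted at the origin on a cart in front of the work surface, level with it; the furniture and walls round the work are solid. World frame = base frame: x ahead of the robot, y to its left, z up, the work surface at z = 0. Lengths are in m, angles in degrees, forces in N, time in s.
With the tool pointing down it reaches from about 0.325 to 0.85 m from the base axis. Payload 15.5 kg.
Tool frame: the origin (TCP) lies at the very end of the fingers, on their centre line; the grasp point (between the pads) lies arm.grip_depth behind it (arm.grip_depth is the distance from the TCP to the grasp point, in m); z points along the fingers, y is the line along which they close (so a half turn about z gives the same grasp; the last joint's range is limited). The gripper opens to 91 mm and grips with 3 to 60 N. Pads are 32 mm wide; open, the fingers measure 118 mm over their backs; the gripper's body (76 mm by 178 mm) begins 60 mm behind the grasp point.
Start: joints at [67.638, 28.281, 77.091, -0, 74.628, -5.472], TCP at [0.182, 0.598, 0.214] pointing down, gripper open.
Joint ranges: [-166.48, 166.48], [-47.26, 123.95], [12.59, 153.08], [-70.14, 250.14], [6.76, 159.57], [-176.63, 176.63]. Speed limits (degrees/s): [108.29, 108.29, 147.25, 172.46, 172.46, 172.46].

## Interface

Orientations are given as a 3x3 rotation matrix whose columns are the frame's x, y, z axes.
In Python, from rig import arm gives the robot as it stands. Calls block until the motion is done:
- arm.move_to(position, orientation): joint-space move of the TCP to a pose.
- arm.move_l(position, orientation=None, feed=0.15): straight line of the TCP; orientation=None keeps the orientation; feed is the mean speed in m/s.
- arm.move_joints(angles): joint-space move.
- arm.grip(opening): finger opening in m; the grip force is fixed at half the most; returns when the fingers have stopped.
- arm.sleep(seconds).
- arm.solve_ik(position, orientation): joint angles nearest the present ones, or None.
- arm.snapshot(name): name is "side" or "top" or "wrist"; returns the picture (384x512x3 uint8, red, green, blue); there is no depth.
- arm.get_calibration(name): a dict with "intrinsics" (3x3 intrinsics, pixels), "k1" (the pictures are not rectified: a ray, as slopes to the right and down, at radius r is drawn at 1 + k1 r^2 times it, then the intrinsics apply), "cam_to_world" (4x4, takes a point from camera to world coordinates). Camera axes: x right, y down, z forward; pixel columns grow to the right and rows downward; lengths in m; the calibration is good to about 2 mm. A picture is of the moment at which its call begins: read the wrist's pose just before it. get_calibration takes no time and is no camera call; for the wrist camera it gives the pose at the moment of the call.
A pose or a line that the arm cannot do raises arm.Unreachable and nothing moves.
- arm.sign_off(): hands the job in; it is judged then, once.
Readings, each from a call of its own:
- arm.current_t(): time.
- arm.current_joint_positions(): joint angles.
- arm.current_dq(): joint speeds.
- arm.current_tau(): joint torques, N m.
- arm.current_ee_pos(): TCP position.
- arm.current_tool_rot(): TCP orientation.
- arm.current_force(): force on the tool from outside, world axes, zero at the start.
- arm.current_torque(): the same for the moment, N m.
- arm.current_width(): finger opening in m.
- arm.current_grasp_force(): force on a finger pad.
Only numpy, scipy, OpenCV 4.12 (cv2) and the standard library are available. Lean on these libraries where they do the work, as an engineer would, in place of code of your own. Each camera call takes 0.05 s, during which the arm holds its last target. There are 200 camera calls.

## Working session

There is one attempt and no reset: what is moved stays moved. The work goes in short steps, each a Python script; the robot and the scene stay as the last script left them, time stands still between calls to the robot, and variables do not carry over. Pictures are saved under pics/ and viewed, at most 10 in all, crops included, and the job is handed in when it is done.

```bash
mkdir -p pics; ls; python3 - <<'E'
from rig import arm
import cv2, numpy as np
np.set_printoptions(precision=4,suppress=True)
a=arm.snapshot("top");b=arm.snapshot("side")
cv2.imwrite("pics/top.png",cv2.resize(a[:,:,::-1],(800,600),interpolation=cv2.INTER_CUBIC))
cv2.imwrite("pics/side.png",cv2.resize(b[:,:,::-1],(800,600),interpolation=cv2.INTER_CUBIC))
for n in("top","side"):print(arm.get_calibration(n))
print(arm.grip_depth,arm.current_t(),arm.current_tool_rot())
E
```

```text
pics
{'intrinsics': array([[372.4957,   0.    , 253.0527],
       [  0.    , 372.4957, 195.923 ],
       [  0.    ,   0.    ,   1.    ]]), 'k1': 0.018395789436799394, 'cam_to_world': array([[-0.0277, -0.9869,  0.1588,  0.3517],
       [-0.9991,  0.0324,  0.0277, -0.0178],
       [-0.0325, -0.1579, -0.9869,  1.2819],
       [ 0.    ,  0.    ,  0.    ,  1.    ]])}
{'intrinsics': array([[412.0762,   0.    , 252.6667],
       [  0.    , 412.0762, 200.8008],
       [  0.    ,   0.    ,   1.    ]]), 'k1': 0.002944464002504461, 'cam_to_world': array([[ 0.5909, -0.5586,  0.5821, -0.1762],
       [-0.8066, -0.3988,  0.4362, -0.5288],
       [-0.0116, -0.7273, -0.6862,  0.953 ],
       [ 0.    ,  0.    ,  0.    ,  1.    ]])}
0.0188 0.1 [[-0.9569  0.2906 -0.0004]
 [ 0.2906  0.9569 -0.001 ]
 [ 0.0001 -0.0011 -1.    ]]
```

View pics/top.png

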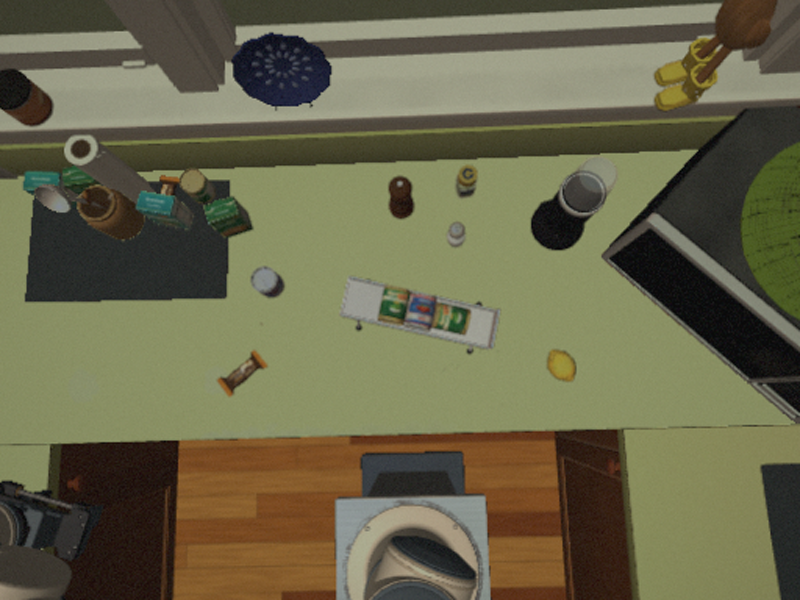

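View pics/side.png

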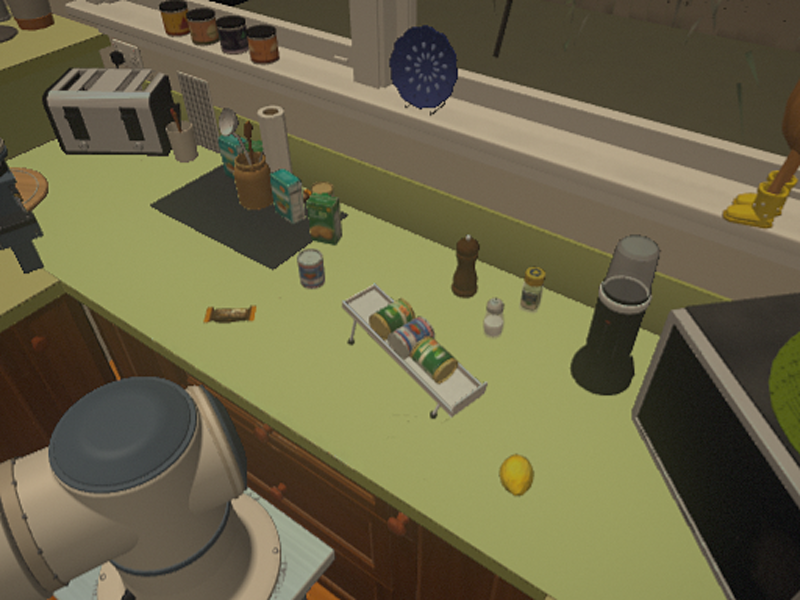

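The top view shows the chute from (345,295) to (497,335), with the stuck tin on the right at (452,320) and two crosswise tins at (420,310) and (393,303). The low end is on the right. I'll enlarge both views.

```bash
python3 - <<'E'
from rig import arm
import cv2
a=arm.snapshot("top")[170:230,212:324,::-1];b=arm.snapshot("side")[175:270,212:318,::-1]
a=cv2.resize(a,None,fx=7,fy=7,interpolation=cv2.INTER_CUBIC);b=cv2.resize(b,None,fx=6,fy=6,interpolation=cv2.INTER_CUBIC)
cv2.imwrite("pics/tc.png",a);cv2.imwrite("pics/sc.png",b)
E
```

```text
(no output)
```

View pics/tc.png

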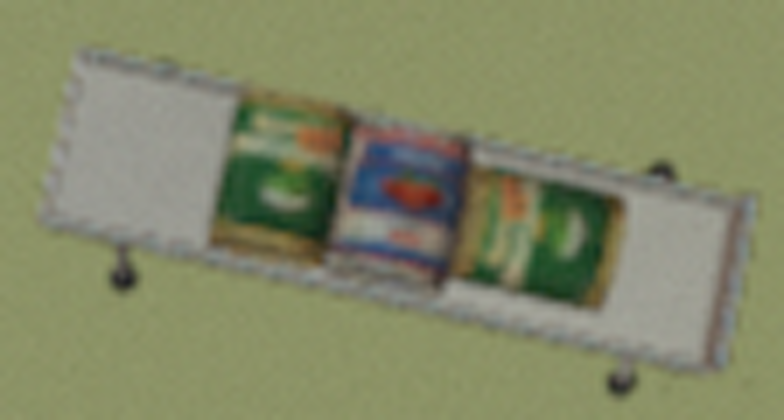

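View pics/sc.png

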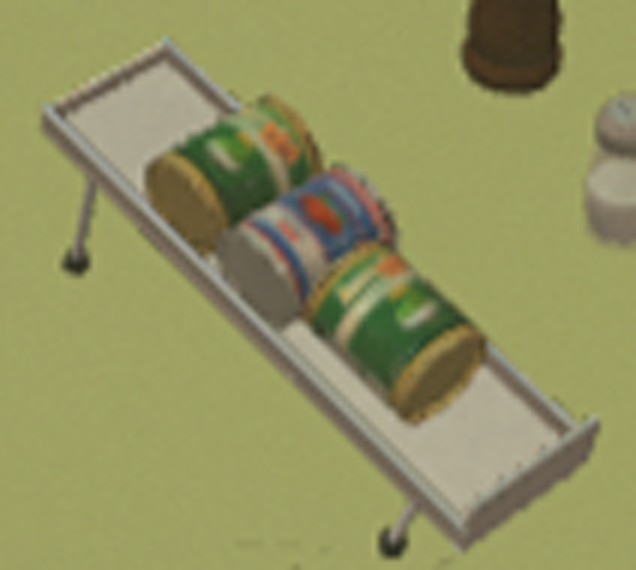

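Corners in the top crop: rear (80,52)/(45,225), stop (752,200)/(720,368). Corners in the side crop: rear (168,42)/(45,112), stop (597,425)/(465,525). The stuck tin's lower end disc is centred near (438,378) in the side crop.

```bash
cat > h.py <<'E'
from rig import arm
import cv2, numpy as np
from scipy.optimize import least_squares
from scipy.spatial.transform import Rotation as Ro
np.set_printoptions(precision=4,suppress=True)
def proj(P,c):
    T=np.linalg.inv(c["cam_to_world"]);p=np.atleast_2d(P)@T[:3,:3].T+T[:3,3]
    s=p[:,:2]/p[:,2:];s=s*(1+c["k1"]*(s**2).sum(1,keepdims=True))
    K=c["intrinsics"];return s*[K[0,0],K[1,1]]+K[:2,2]
def pose(x,y,yaw): # chute->world
    return Ro.from_euler("ZY",[yaw,-8],degrees=True).as_matrix(),np.array([x,y,.05])
def tow(p,q): R,o=pose(*q);return np.asarray(p)/1000@R.T+o
CAL={n:arm.get_calibration(n) for n in("top","side")}
OFF={"top":(212,170,7),"side":(212,175,6)}
def px(n,c): u,v,s=OFF[n];return (np.atleast_2d(c)+.5)/s-.5+[u,v]
E
cat > fit.py <<'E'
from h import *
P=[[161,-41.5,14],[161,41.5,14],[-161,-42,35],[-161,42,35]]
M={"top":px("top",[(80,52),(45,225),(752,200),(720,368)]),"side":px("side",[(168,42),(45,112),(597,425),(465,525)])}
f=lambda q:np.concatenate([(proj(tow(P,q[:3]),CAL[n])-M[n]).ravel() for n in M])
r=least_squares(f,[.5,0,80.]);q=r.x;print(q,"\n",r.fun.reshape(-1,2))
# tin: low end disc in side view, rims in top
d=px("side",[(438,378)])
g=least_squares(lambda s:(proj(tow([[s[0],s[1],29]],q),CAL["side"])-d).ravel(),[-80.,0]);print("tin low end x,y",g.x)
for n in M:
  print(n,(proj(tow([[-90,0,29],[-90,0,57],[-18,0,57],[-18,0,29],[10.5,36,29],[10.5,-36,29]],q),CAL[n])-OFF[n][:2]+.5)*OFF[n][2]-.5)
print(pose(*q)[0])
E
python3 fit.py
```

```text
[ 0.5298 -0.033  76.0014] 
 [[ 0.9318  0.615 ]
 [ 0.1562  0.3478]
 [ 0.6647  0.7689]
 [ 0.3785  1.6853]
 [ 0.1834 -0.1157]
 [-0.0455 -0.5566]
 [-0.0916 -1.1626]
 [ 0.2895 -2.6508]]
tin low end x,y [-96.43    -0.3708]
top [[590.7674 259.2345]
 [604.065  253.1673]
 [451.9993 217.5698]
 [442.1035 224.4711]
 [366.648  285.7131]
 [399.058  136.2061]]
side [[428.4157 369.5143]
 [436.3607 334.8089]
 [336.4741 237.7867]
 [330.489  273.232 ]
 [237.4503 270.3306]
 [347.4608 203.6941]]
[[ 0.2395 -0.9703 -0.0337]
 [ 0.9609  0.2419 -0.135 ]
 [ 0.1392  0.      0.9903]]
```

The fit gives the chute at (0.530, -0.033) with yaw 76°, and the stuck tin's low end near x = -96, which is inside the stated range. Next I'll move above it and refine with the wrist camera.

```bash
python3 - <<'E'
from h import *
import json
q=[.5298,-.033,76.0]
R,o=pose(*q)
def tool(ydir): # z=-chute z, y along given chute dir
    z=-R[:,2];y=R@np.array(ydir,float);return np.c_[np.cross(y,z),y,z]
for yd in([0,1,0],[0,-1,0],[1,0,0],[-1,0,0]):
    print(yd,arm.solve_ik(tow([-60,0,19],q),tool(yd)),arm.solve_ik(tow([30,0,200],q),tool(yd)))
c=[(arm.solve_ik(tow([-30,0,220],q),tool(yd)),yd) for yd in([0,1,0],[0,-1,0])]
j0=np.array(arm.current_joint_positions())
c=[k for k in c if k[0] is not None];k=min(c,key=lambda k:abs(np.array(k[0])-j0).max());print(k)
arm.move_to(tow([-30,0,220],q),tool(k[1]))
arm.sleep(.3)
cal=arm.get_calibration("wrist");im=arm.snapshot("wrist")
np.savez("w1.npz",**cal)
cv2.imwrite("pics/w1.png",cv2.resize(im[:,:,::-1],(800,600),interpolation=cv2.INTER_CUBIC))
print(arm.current_t(),cal)
P=[[160,-39,15],[160,39,15],[-160,-39,0],[-160,39,0],[-96,0,29],[-24,0,57]]
print((proj(tow(P,q),cal)+.5)*1.5625)
E
```

```text
[0, 1, 0] [-22.1977  32.5384 100.933   10.6532  48.1721 164.5727] [-15.1709  18.1469  88.3593   8.3304  73.8216 176.4814]
[0, -1, 0] [-22.1977  32.5384 100.933   10.6532  48.1721 -15.4273] [-15.1709  18.1469  88.3593   8.3304  73.8216  -3.5186]
[1, 0, 0] [ -22.1977   32.5384  100.933    10.6532   48.1721 -105.4273] [-15.1709  18.1469  88.3593   8.3304  73.8216 -93.5186]
[-1, 0, 0] [-22.1977  32.5384 100.933   10.6532  48.1721  74.5727] [-15.1709  18.1469  88.3593   8.3304  73.8216  86.4814]
(array([-22.0081,  17.3516,  87.6408,   8.1563,  76.2642, -10.0348]), [0, -1, 0])
3.2667 {'intrinsics': array([[267.6203,   0.    , 250.8539],
       [  0.    , 267.6203, 190.3638],
       [  0.    ,   0.    ,   1.    ]]), 'k1': -0.02457933062335389, 'cam_to_world': array([[ 0.9706, -0.2387, -0.0321,  0.5279],
       [-0.2409, -0.9623, -0.1266, -0.0417],
       [-0.0007,  0.1306, -0.9914,  0.4431],
       [ 0.    ,  0.    ,  0.    ,  1.    ]])}
[[441.6837  35.592 ]
 [344.2516  35.5119]
 [430.3802 389.34  ]
 [354.8645 389.2412]
 [392.6475 341.6693]
 [392.6926 271.4768]]
```

View pics/w1.png

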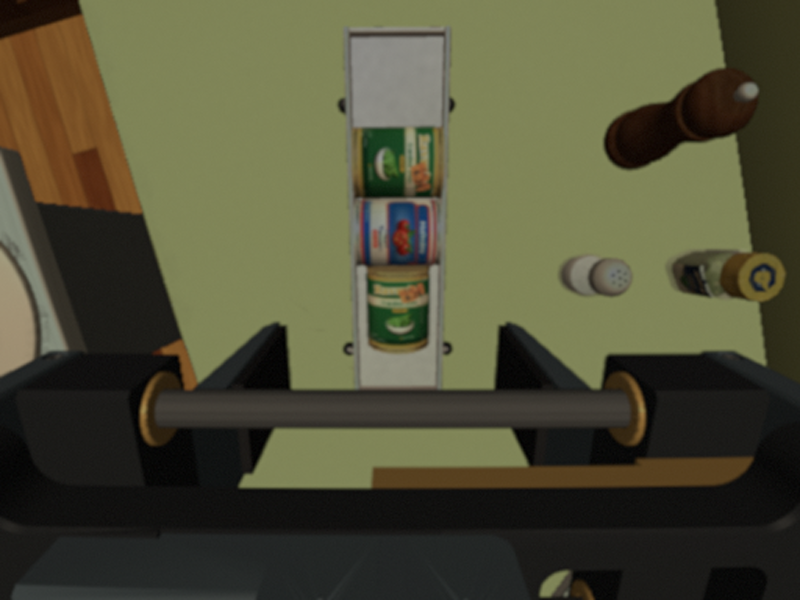

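The wrist view shows the lane centred near column 398, against a predicted 393, so my fit is about 5 mm off across the lane. The tin's low rim is at row 350. I'll enlarge it to measure.

```bash
python3 - <<'E'
from rig import arm
import cv2
im=arm.snapshot("wrist");cv2.imwrite("w1raw.png",im[:,:,::-1])
cv2.imwrite("pics/w1c.png",cv2.resize(im[12:252,205:301,::-1],None,fx=2.5*1,fy=2.5,interpolation=cv2.INTER_CUBIC) if 0 else cv2.hconcat([cv2.resize(im[12:102,205:301,::-1],None,fx=4,fy=6,interpolation=cv2.INTER_CUBIC),cv2.resize(im[162:252,205:301,::-1],None,fx=4,fy=6,interpolation=cv2.INTER_CUBIC)]))
E
```

```text
(no output)
```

View pics/w1c.png

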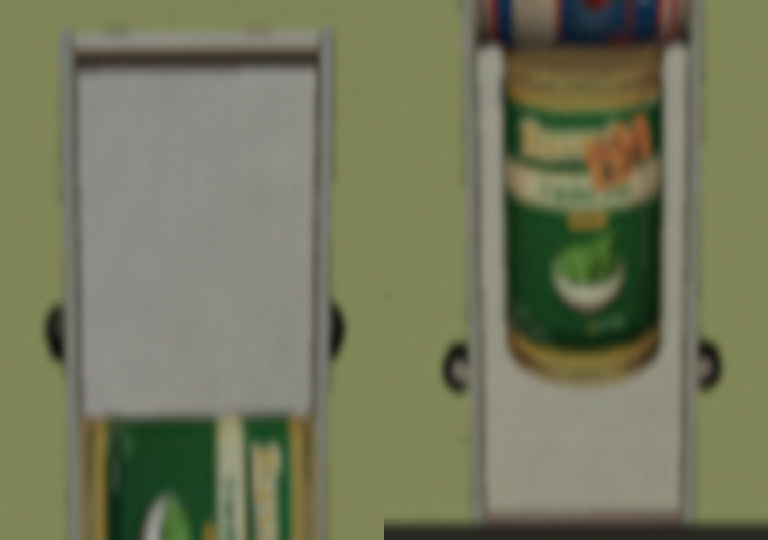

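```bash
cat > fit2.py <<'E'
from h import *
cal=dict(np.load("w1.npz"));CAL["wrist"]=cal
def pw(c,r0): return (np.atleast_2d(c)+.5)/[4,6]-.5+[205,r0]
W=np.r_[pw([(80,66),(314,66),(63,35),(333,33)],12),pw([(103,514),(301,514)],162)]
PW=[[160,39,0],[160,-39,0],[163,43,14],[163,-43,14],[-160,39,0],[-160,-39,0]]
P=[[161,-41.5,14],[161,41.5,14],[-161,-42,35],[-161,42,35]]
M={"top":px("top",[(80,52),(45,225),(752,200),(720,372)]),"side":px("side",[(168,42),(45,112),(597,425),(465,511)]),"wrist":W}
for use in(["wrist"],["top"],["side"],["top","side","wrist"]):
  f=lambda q:np.concatenate([(proj(tow(PW if n=="wrist" else P,q),CAL[n])-M[n]).ravel() for n in use])
  r=least_squares(f,[.5,0,80.]);q=r.x;print(use,q,abs(r.fun).max(),np.sqrt((r.fun**2).mean()))
  d=pw([(200.5,383)],162)
  g=least_squares(lambda s:(proj(tow([[s[0],s[1],57]],q),cal)-d).ravel(),[-80.,0])
  d2=px("side",[(438,378)]);g2=least_squares(lambda s:(proj(tow([[s[0],s[1],29]],q),CAL["side"])-d2).ravel(),[-80.,0])
  print("  tin",g.x,g2.x)
E
python3 fit2.py
```

```text
['wrist'] [ 0.5358 -0.031  76.5382] 1.0342500530627845 0.6322192513539299
  tin [-99.0135   1.0115] [-99.5992   5.6901]
['top'] [ 0.5322 -0.0314 76.3281] 0.3486745462483327 0.19984234280968785
  tin [-97.6861  -2.8406] [-98.4398   1.9511]
['side'] [ 0.5279 -0.0341 75.8383] 0.4647551693672085 0.2661188623919375
  tin [-93.791  -7.251] [-95.0315  -2.1396]
['top', 'side', 'wrist'] [ 0.5346 -0.031  76.2652] 2.7007892458810545 0.9746508436869878
  tin [-98.6307  -0.6606] [-99.281    4.0614]
```

The wrist fit is tied directly to the arm, so I'll use (0.5335, -0.0313, 76.4°) with the tin's middle at x ≈ -62. Now I'll grip and lift.

```bash
cat >> h.py <<'E'
Q=[.5335,-.0313,76.4]
def tool(ydir):
    R,_=pose(*Q);z=-R[:,2];y=R@np.array(ydir,float);return np.c_[np.cross(y,z),y,z]
def W(x,y,z): return tow([x,y,z],Q)
E
python3 - <<'E'
from h import *
T=tool([0,-1,0])
arm.move_to(W(-62,0,110),T)
arm.move_l(W(-62,0,20),T,feed=.1)
print(arm.current_force(),arm.current_ee_pos()-W(-62,0,20))
arm.grip(.05)
print(arm.current_width(),arm.current_grasp_force(),arm.current_force())
arm.move_l(W(-62,0,150),T,feed=.15)
print(arm.current_width(),arm.current_grasp_force(),arm.current_force(),arm.current_t())
arm.sleep(.5)
# over place site, crosswise, clear above
arm.move_to(W(35,0,150),tool([1,0,0]) if 0 else tool([-1,0,0]))
arm.sleep(.3)
cal=arm.get_calibration("wrist");im=arm.snapshot("wrist");np.savez("w2.npz",**cal)
b=arm.snapshot("side")
cv2.imwrite("pics/w2.png",cv2.hconcat([cv2.resize(im[:,:,::-1],(512,384)),cv2.resize(b[165:285,200:328,::-1],(288,384))]));cv2.imwrite("w2raw.png",im[:,:,::-1])
print(arm.current_t(),arm.current_joint_positions())
E
```

```text
[0.5321 0.724  1.0377] [ 0.0004 -0.0002  0.0006]
0.05680496806466721 30.000254809856415 [-0.3168  0.3582  1.5677]
0.05677046684406302 29.99958962202072 [ 0.126  -0.2494 -2.2298] 6.5417
9.05 [-13.5914  21.4881  91.6165   8.688   67.1326  86.609 ]
```

View pics/w2.png

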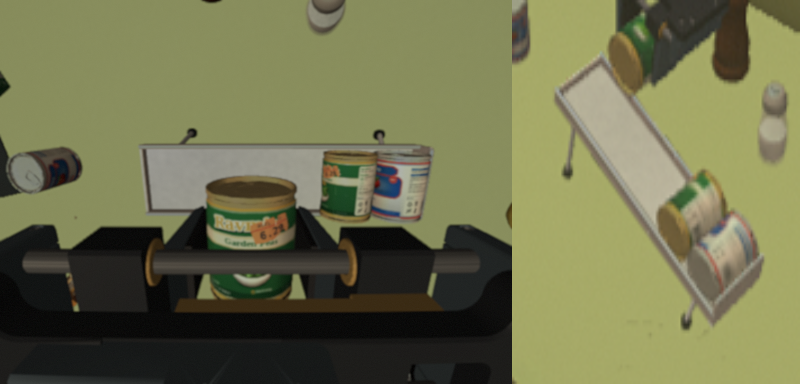

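Both waiting tins have rolled to the stop, and the held tin hangs crosswise over the upper lane. I'll go lower and check how its ends line up with the walls, since there are only ±3 mm to spare.

```bash
python3 - <<'E'
from h import *
T=tool([-1,0,0])
arm.move_l(W(35,0,50),T,feed=.12)
arm.sleep(.3)
cal=arm.get_calibration("wrist");im=arm.snapshot("wrist");np.savez("w3.npz",**cal);cv2.imwrite("w3raw.png",im[:,:,::-1])
P=[[160,-39,15],[-40,-39,15],[160,39,15],[35,-36,59],[35,-36,87.5],[6.5,-36,59],[63.5,-36,59],[35,36,87.5]]
print(arm.current_t(),arm.current_force());print(proj(np.array([W(*p) for p in P]),cal))
cv2.imwrite("pics/w3.png",cv2.resize(im[100:300,112:378,::-1],None,fx=3,fy=3,interpolation=cv2.INTER_CUBIC))
E
```

```text
10.3833 [ 0.0565 -0.0708 -0.6203]
[[ 92.0429 165.3344]
 [347.1797 165.3562]
 [106.407  254.5881]
 [251.2162 182.4733]
 [251.2729 195.5728]
 [296.9263 182.5085]
 [205.5061 182.4494]
 [251.1478 311.4235]]
```

View pics/w3.png

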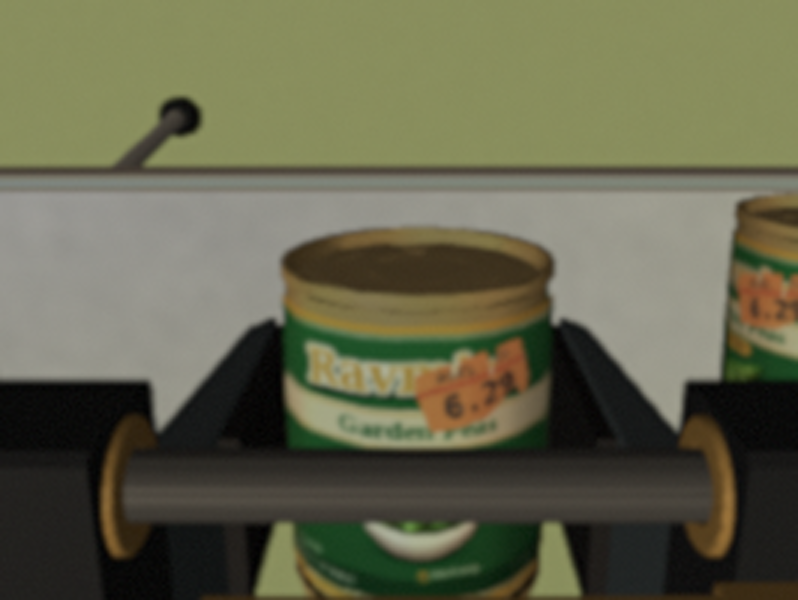

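The held tin's far end sits at row ~188 against 183 predicted, so the tin is about 3 mm towards +y. The far wall's inner edge is at row ~163 against 165, so the lane is about 2 mm towards -y. I'll confirm the lane centre from both walls in the previous picture.

```bash
python3 - <<'E'
from h import *
c2=dict(np.load("w2.npz"));g=cv2.cvtColor(cv2.imread("w2raw.png"),cv2.COLOR_BGR2GRAY);bl=cv2.imread("w2raw.png")[:,:,0]
for u in(165,190,305):
  print(u,"far",bl[138:158,u-2:u+3].mean(1).astype(int),"near(200..)",bl[200:222,u-2:u+3].mean(1).astype(int))
for x in(130,100):
  print(x,proj(np.array([W(x,y,z) for y,z in((-43.5,15),(-39,15),(-39,0),(39,0),(39,15),(43.5,15))]),c2).round(1).tolist())
E
```

```text
165 far [ 93  93  93  93  90  79  75 100 118 116 117 135 144 144 144 143 144 145
 145 145] near(200..) [140 140 141 140 140 140 140 138 123  86  57  60  85 110 121 111  97  93
  93  93  94  94]
190 far [ 70  84  90  92  90  79  77 101 118 116 117 134 142 141 139 139 138 139
 139 140] near(200..) [139 138 138 139 139 139 139 137 123  89  58  55  66  75  72  56  40  30
  25  24  24  23]
305 far [ 93  92  93  93  89  76  75 100 117 114 115 134 143 143 143 143 143 142
 141 141] near(200..) [140 140 140 139 140 139 134 112  78  44  25  23  23  24  25  25  26  26
  26  25  23  21]
130 [[167.3, 145.5], [167.7, 149.5], [171.4, 148.0], [176.2, 209.7], [172.9, 213.8], [173.2, 217.3]]
100 [[193.7, 145.5], [193.9, 149.5], [196.5, 148.0], [199.8, 209.7], [197.5, 213.9], [197.7, 217.3]]
```

Lane centre is about -1.5 mm and the tin about +3 mm, so I'll shift -4.5 mm across the lane. Then I'll lower in small steps while watching the force.

```bash
python3 - <<'E'
from h import *
T=tool([-1,0,0]);y=-4.5
arm.move_l(W(35,y,50),T,feed=.1);arm.move_l(W(35,y,28),T,feed=.08);arm.sleep(.2)
f0=arm.current_force()
for z in(26,24,23,22,21.3,20.7,20.2):
    arm.move_l(W(35,y,z),T,feed=.03);f=arm.current_force()-f0;print(z,f)
    if np.linalg.norm(f)>3:break
print(arm.current_t())
im=arm.snapshot("wrist");b=arm.snapshot("side")
cv2.imwrite("pics/w4.png",cv2.hconcat([cv2.resize(im[100:300,145:345,::-1],(400,400),interpolation=cv2.INTER_CUBIC),cv2.resize(b[170:270,212:312,::-1],(400,400),interpolation=cv2.INTER_CUBIC)]))
E
```

```text
26 [0.0409 0.539  0.3277]
24 [ 0.6942 -0.1067  0.0201]
23 [0.1061 0.2583 0.4819]
22 [0.8546 0.3274 0.1979]
21.3 [-0.2521  0.4631  1.2395]
20.7 [ 1.2031  0.5429 -0.9096]
20.2 [ 0.4961  0.359  -0.0396]
13.0083
```

View pics/w4.png

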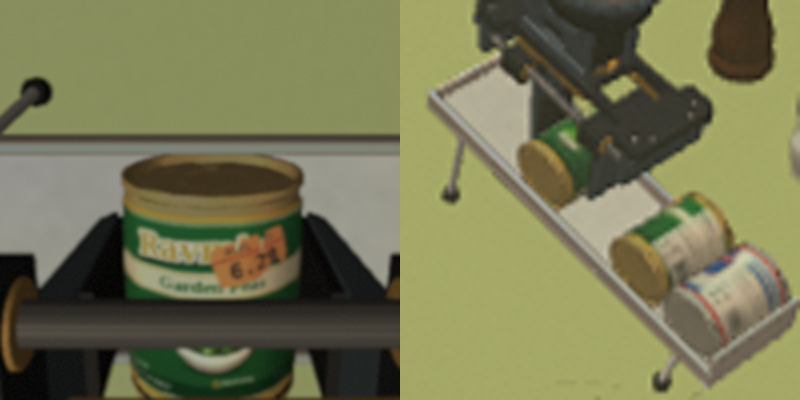

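The tin is between the walls with no contact force. I'll lower it until it touches the floor, then release, retreat straight up and look.

```bash
python3 - <<'E'
from h import *
T=tool([-1,0,0]);y=-4.5
f0=np.mean([arm.current_force() for _ in range(3)],0)
for z in np.arange(19.8,17,-.4):
    arm.move_l(W(35,y,z),T,feed=.02);arm.sleep(.05);f=arm.current_force()-f0
    if f[2]>2.5:break
print(z,f)
arm.grip(.068);print(arm.current_width(),arm.current_force()-f0)
arm.move_l(W(35,y,120),T,feed=.06);arm.sleep(.3)
arm.move_l(W(60,y,200),T,feed=.15);arm.sleep(1.)
print(arm.current_t(),arm.current_force())
b=arm.snapshot("side");a=arm.snapshot("top");w=arm.snapshot("wrist")
cv2.imwrite("pics/end.png",cv2.hconcat([cv2.resize(b[120:320,100:360,::-1],(400,308),interpolation=cv2.INTER_CUBIC),cv2.resize(w[:,:,::-1],(400,308))]))
E
```

```text
19.8 [-0.2544 -1.8994  8.6174]
0.06781617068279024 [ 0.4001 -0.2191  2.6278]
17.6333 [ 0.1467  0.2921 -0.5502]
```

View pics/end.png

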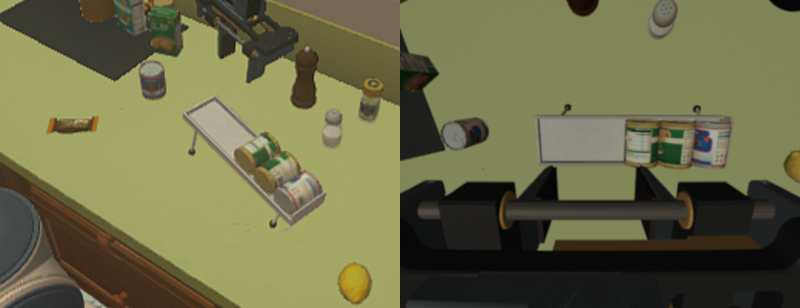

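All three tins lie crosswise and touching, queued at the front stop. The bystanders look undisturbed and the gripper is clear, so I'm handing it in.

```bash
python3 -c "
from rig import arm
print(arm.sign_off())"
```

```text
the job is handed in; nothing more can be done
None
```

The stuck tin was lifted out, the other two rolled down to the stop, and it was set down crosswise behind them; all three now lie in one queue, and the job was handed in at about 18 s.

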